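# Push the test carriage home and shut the bay door

### The arm

A 6-joint arm with a two-finger parallel gripper is mounted at the origin on the work surface. World frame = base frame: x ahead of the robot, y to its left, z up, the work surface at z = 0. Lengths are in m, angles in degrees, forces in N, time in s.
With the tool pointing down it reaches from about 0.25 to 0.725 m from the base axis. Payload 9.7 kg.
Tool frame: the origin (TCP) lies at the very end of the fingers, on their centre line; the grasp point (between the pads) lies grasp_offset behind it (grasp_offset is the distance from the TCP to the grasp point, in m); z points along the fingers, y is the line along which they close (so a half turn about z gives the same grasp; the last joint's range is limited). The gripper opens to 85 mm and grips with 20 to 120 N. Pads are 22 mm wide; open, the fingers measure 114 mm over their backs; the gripper's body (76 mm by 85 mm) begins 54 mm behind the grasp point. The pads swing forward as they close: fully open they stand 13 mm farther back than shut.
Start: joints at [72.708, 4.979, 10.078, 95.1, 0, 90], TCP at [0.163, 0.525, 0.2] pointing down, gripper open.
Joint ranges: [-179.16, 179.16], [-48.56, 103.87], [-65.8, 70.77], [-126.05, 130.52], [-82.76, 87.17], [-180, 180]. Speed limits (degrees/s): [127.2, 127.2, 147.25, 180, 180, 180].

### API

Orientations are given as [roll, pitch, yaw] about the fixed x, y, z axes, in that order (R = Rz(yaw) Ry(pitch) Rx(roll)).
In Python, from workcell import get_obs, camera, calibration, job_done, recognise, cut_out, mark_of, grasp_offset gives the robot as it stands.
- The arm moves only by the tool servo_tool, never from a script. Its argument "moves" is a list of rows, each a list of 3 entries, a list of its own where there are three numbers: the turn, a rotation vector about the tool's x, y, z in degrees, then the shift along the tool's x, y, z in m, then the opening in per cent of the stroke, from 0 (shut) to 100 (fully open). In form: [[[ax, ay, az], [x, y, z], claw], ...]. A call has 1 to 12 rows; each row shifts and turns the commanded pose from where the row before left it, along the tool's axes as they then stand; what a row does not reach is not made up. A row lasts 1/10 s, in which the tool goes at most 50 mm and 8.59 degrees, less where a joint would pass 70% of its speed; a pose out of reach is approached as far as the arm can. A call is refused whole if a number of a shift passes 0.05 or a number of a turn 8.59, either way. A call with a gripper value outside its range is refused whole. The fingers move at their own pace and stop on an object; "force" is the grip in N (left out, the last holds). Time passes only in rows, so rows that do not move let the fingers close. It gives the time, the measured TCP pose, the force, the opening and the grip force at its end, in the units of the state.
- get_obs(): the state, without advancing time (a new reading comes with each control period).
- camera(name): name is "side" or "top" or "wrist"; returns (picture, depth): 400x640x3 uint8, red, green, blue; 400x640 float32, m along the optical axis (not along the pixel's ray), 0 where there is no reading.
- calibration(name): a dict with "camera_matrix" (3x3 intrinsics, pixels), "R" (3x3) and "t" (3): a world point X has camera coordinates R X + t. Camera axes: x right, y down, z forward; pixel columns grow to the right and rows downward; lengths in m; the calibration is good to about 2 mm. A picture is of the moment at which its call begins: read the wrist's pose just before it. calibration takes no time and is no camera call; for the wrist camera it gives the pose at the moment of the call.
- job_done(): hands the job in; it is judged then, once.
Trained networks look in the newest picture that a camera, given by its name, has taken for a name from the list of things; names that differ only in an ending like _2 or _b are one class to them, and where a whole thing is asked for, a point or a joint stands for the part that bears it (a point fixed in the world has none). Each returns a list of dicts, best first, with "score" (0 to 1); they miss things now and then, are a little off and sometimes report something else, mostly with a low value. They report only what shows in the picture. A call takes as long as a camera call.
- recognise(name, camera): "xyz" ([x, y, z] in m, in the coordinates of the camera as it stood for that picture, good to about 4 mm: the middle of the surface that is visible of it).
- cut_out(name, camera): "mask" (400x640 bool, what is visible of it).
- mark_of(name, camera): "xyz" ([x, y, z] in m, in the coordinates of the camera as it stood for that picture, good to about 4 mm: a listed point, or the origin of a listed thing).
The state is a dict: "time": time; "q": joint angles; "qd": joint speeds; "joint_efforts": joint torques, N m; "ee_pos": TCP position; "tcp_rot": TCP orientation; "wrist_force": force on the tool from outside, world axes, zero at the start; "torque": the same for the moment, N m; "opening": finger opening in m; "grasp_force": force on a finger pad.
Only numpy, scipy, OpenCV 4.12 (cv2) and the standard library are available. Lean on these libraries where they do the work, as an engineer would, in place of code of your own. Each camera call takes 0.05 s, during which the arm holds its last target. There are 200 camera calls.

### The job

Get the leak tester on the bench ready: with the fingertips, push the blue-fronted carriage with the orange engine housing fully home into the bay, and only then push the yellow door fully shut over it. Grasp and lift nothing: the housing stays seated on the carriage, and the jar, the orange cap and the screwdriver stay where they are. Finish with the hand clear of everything.

Things in the scene. Friction and masses are not known exactly. Their poses are not given: they have to be found in the camera images.
- bay: fixed leak tester: grey bay, clear roof, white control unit on its right. Origin on the bench under the bay's centre; +x from the mouth into the bay, +y left when looking in, z up. Bay x -85 (mouth) to +90 mm, y -95 to +95 mm, top at z 122 mm; cheeks 20 mm thick, roof's underside at z 115 mm, roof starts at the mouth. Control unit y -180 to -95 mm, 120 mm high.
- carriage (a joint): how far the carriage stands out of the bay towards -x of the bay, in m: 0 = fully home against its hard stop, at most 0.12. It slides straight along x of the bay, needs about 2 N, and stays where it is left.
- plate_top (a point): moving with the carriage: middle of the top edge of the outer face of its blue front plate. The plate is upright, square to the travel, 120 mm wide, 10 mm thick, from 14 to 100 mm above the bench; with the carriage home its outer face is level with the bay mouth (x -85 mm of the bay) and clear of the shut door.
- housing (a joint): how far the engine housing is raised off its seat on the carriage, in m: 0 = seated. It sits by its own weight (about 0.45 kg) over upright locating pins between white ridges, so it travels with the carriage and can only be lifted straight up.
- housing_top (a point): centre of the top face of the housing: white base 92 x 80 x 22 mm under an orange body, 58 mm high in all (black trim 4 mm higher). Its underside is 24 mm above the bench, its centre 77 mm behind the outer face of the front plate.
- door (a joint): opening angle of the door in rad: 0 = shut across the mouth, 1.57 = square to it, pointing out of the bay, at most 2.2. Upright hinge on the left of the mouth; it opens outwards and to the left. Light friction (about 1 N near its free edge), stays where it is left; stopped at 0 by the bay.
- door_hinge (a point): on the hinge axis of the door, at the height of the door's top (120 mm); it lies at x -99, y +95 mm of the bay.
- door_edge (a point): top of the free edge of the door, in the middle of its thickness, 190 mm from the hinge axis. The door is a flat yellow-framed clear panel 190 mm wide, 10 mm thick, centred on the hinge axis, from 4 to 120 mm above the bench, smooth on both sides; the window can be pushed on.
- jar: loose blue jar with a black lid, 56 mm across, 75 mm high, stands near the work; leave alone. Origin at the centre of its underside.
- cap: loose orange round cap, 68 mm across, 34 mm high, near the work; leave alone. Origin at the centre of its underside.
- screwdriver: loose red screwdriver 200 mm long, lying on the bench near the right front of the control unit; leave alone. Its x axis runs along it from handle to tip.

How it is judged (in metres and radians):
On the way, in this order (a step that is already met when the one before it is completed fails the run):
1. the carriage is pushed fully home (within 5 mm) while the door is still open (value of joint carriage below 0.005 m and value of joint door above 1 rad), for 0.2 s.
2. the door is pushed shut (within 0.05 rad) with the carriage home (value of joint carriage below 0.005 m and value of joint door below 0.05 rad), for 0.2 s.
At the end, for the whole second after the job is handed in: carriage within 5 mm of home, door within 0.05 rad of shut, housing seated (raised less than 5 mm), carriage at rest (all of step 2 and value of joint housing below 0.005 m and velocity of joint carriage below 0.01 m/s); the robot touches nothing.
It fails at once if the housing is lifted more than 10 mm off its seat (value of joint housing above 0.01 m).
It fails at once if the door is swung in (below 1.2 rad) while the carriage still stands out more than 20 mm (value of joint door below 1.2 rad and value of joint carriage above 0.02 m).
It fails at once if the jar, the cap or the screwdriver is moved more than 25 mm or tipped (distance of any of jar, cap, screwdriver from where it was at the start of the episode above 0.025 m or angle between any of jar, cap's own z axis and vertical above 0.4 rad).
It also fails if it takes over 58 s, if anything falls off the work surface, if the arm or the gripper's body presses on something with over 40 N, if the wrist force passes 120 N, or if a joint passes its speed limit or range.

## Working session

There is one attempt and no reset: what is moved stays moved. The work goes in short steps, Python scripts to look and compute and a tool call to move; the robot and the scene stay as the last step left them, time stands still between calls to the robot, and variables do not carry over. Pictures are saved under pics/ and viewed, at most 10 in all, crops included, and the job is handed in when it is done.

Besides the shell and the picture viewer there is one more tool, called after "Call:" by a JSON object that holds its "op" and its "data". servo_tool: Moves the arm, as the interface text tells. Its arguments: {"type":"object","properties":{"moves":{"type":"array"},"force":{"type":"number"}},"required":["moves"]}

```bash
mkdir -p pics; cat > h.py <<'E'
import numpy as np, cv2
from workcell import *
def w(cam,p):
    c=calibration(cam); return np.array(c["R"]).T@(np.array(p)-np.array(c["t"]))
E
python3 - <<'E'
from h import *
np.set_printoptions(precision=4,suppress=True)
for c in("top","side"):
    im,d=camera(c); cv2.imwrite(f"pics/{c}1.png",im[:,:,::-1])
    for n in("bay","plate_top","housing_top","door_hinge","door_edge","jar","cap","screwdriver"):
        try:
            r=mark_of(n,c); print(c,n,[(round(x["score"],2),w(c,x["xyz"])) for x in r[:2]])
        except Exception as e: print(n,e)
o=get_obs(); print(o["time"],o["ee_pos"],o["tcp_rot"],o["opening"],grasp_offset)
E
```

```text
top bay [(0.91, array([0.6849, 0.1312, 0.0061])), (0.75, array([0.4107, 0.2844, 0.1219]))]
top plate_top [(0.91, array([0.5258, 0.1525, 0.0981]))]
top housing_top [(0.62, array([0.6044, 0.1434, 0.084 ]))]
top door_hinge [(0.95, array([0.6002, 0.2375, 0.1213]))]
top door_edge [(0.83, array([0.4116, 0.2867, 0.1235]))]
top jar [(0.85, array([0.4908, 0.0035, 0.0003]))]
top cap [(0.65, array([0.7008, 0.2964, 0.0004]))]
top screwdriver [(0.66, array([ 0.5668, -0.0917, -0.0017]))]
side bay [(0.77, array([0.6866, 0.1344, 0.0026]))]
side plate_top [(0.66, array([0.528 , 0.1554, 0.0958]))]
side housing_top [(0.64, array([0.6073, 0.1449, 0.0856]))]
side door_hinge [(0.8, array([0.6011, 0.238 , 0.1204]))]
side door_edge [(0.77, array([0.4188, 0.2813, 0.1224]))]
side jar [(0.71, array([0.496 , 0.0037, 0.0008]))]
side cap []
side screwdriver [(0.75, array([ 0.5735, -0.0909,  0.0016]))]
0.9 [0.1635 0.5251 0.1998] [-179.9989   -0.0018  162.7076] 0.08575305788031372 0.0187
```

View pics/top1.png

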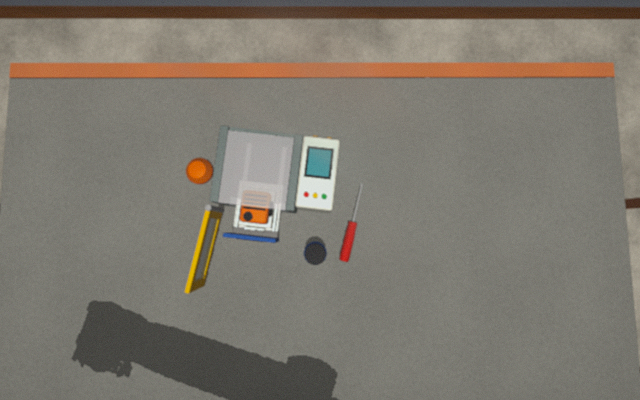

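View pics/side1.png

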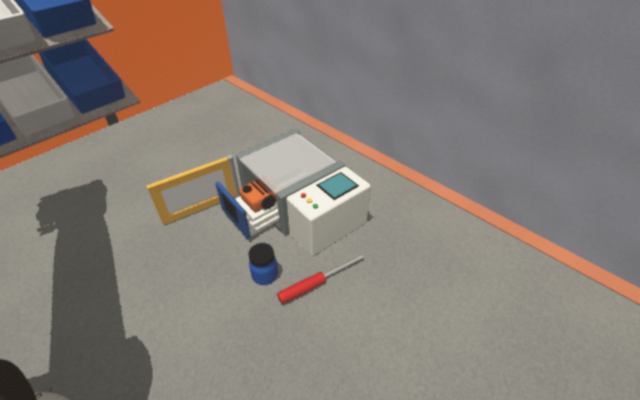

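The top view shows the plate at about (250,238), the door from (210,207) to (188,290), and the jar at (315,252). The side view agrees. The bay's yaw is about -7.3°, the carriage stands out about 75 mm, and the door is at about 1.69 rad.

Call:
{"op": "servo_tool", "data": {"moves": [[[0,0,-5],[0,0,0],0],[[0,0,-5],[-0.01,-0.01,0],0],[[0,0,0],[-0.03,-0.027,0],0],[[0,0,0],[-0.03,-0.027,0],0],[[0,0,0],[-0.03,-0.027,0],0],[[0,0,0],[-0.03,-0.027,0],0],[[0,0,0],[-0.03,-0.027,0],0],[[0,0,0],[-0.03,-0.027,0],0],[[0,0,0],[-0.03,-0.027,0],0],[[0,0,0],[-0.03,-0.027,0],0],[[0,0,0],[-0.03,-0.027,0],0],[[0,0,0],[0,0,0],0]]}}

```text
time: 2.1
ee_pos: [0.4103, 0.2349, 0.1997]
tcp_rot: [-180.0, 0.0, 172.5]
wrist_force: [-0.2, -1.2, -0.3]
opening: 0.0002
grasp_force: 0.0
```

```bash
cat >> h.py <<'E'
np.set_printoptions(precision=4,suppress=True)
B=np.array([.686,.133]); Y=np.radians(-7.3); Rb=np.array([[np.cos(Y),-np.sin(Y)],[np.sin(Y),np.cos(Y)]])
def inbay(p): return Rb.T@(np.array(p)[:2]-B)
def st():
    o=get_obs(); print("t",round(o["time"],2),"world",np.array(o["ee_pos"]),"bay",inbay(o["ee_pos"]),"rot",np.array(o["tcp_rot"]),"F",np.array(o["wrist_force"]),"open",round(o["opening"],4)); return o
E
python3 - <<'E'
from h import *
from scipy.spatial.transform import Rotation as R
from scipy.optimize import least_squares
st()
# fit of bay pose, carriage, door angle from marks (mean of both views)
bay=np.array([.6858,.1328]);pl=np.array([.5269,.154]);ht=np.array([.6058,.1441]);hi=np.array([.6006,.2377]);ed=np.array([.4152,.284])
def f(v):
    x,y,a,c,t=v;A=np.array([[np.cos(a),-np.sin(a)],[np.sin(a),np.cos(a)]]);b=np.array([x,y])
    g=lambda *p:b+A@np.array(p)
    return np.r_[g(0,0)-bay,g(-.085-c,0)-pl,g(-.008-c,0)-ht,g(-.099,.095)-hi,g(-.099-.19*np.sin(t),.095-.19*np.cos(t))-ed]
s=least_squares(f,[.686,.133,-.127,.075,1.69]);print(s.x,np.degrees(s.x[2]),s.fun)
E
```

```text
t 2.1 world [0.4103 0.2349 0.1997] bay [-0.2864  0.0661] rot [-179.965     0.0368  172.4521] F [-0.2169 -1.1851 -0.2806] open 0.0002
[ 0.686   0.1324 -0.1317  0.0743  1.6744] -7.543194045807811 [ 0.0002 -0.0004  0.0012 -0.0006 -0.0014 -0.0009 -0.0003  0.0019  0.0003
 -0.0001]
```

Call:
{"op": "servo_tool", "data": {"moves": [[[0,0,0],[-0.02,-0.022,0],0],[[0,0,0],[-0.03,-0.022,0],0],[[0,0,0],[-0.02,-0.022,0.01],0],[[0,0,0],[0,0,0.03],0],[[0,0,0],[0,0,0.03],0],[[0,0,0],[0,0,0.03],0],[[0,0,0],[0,0,0.03],0],[[0,0,0],[0,0,0],0]]}}

```text
time: 2.9
ee_pos: [0.4667, 0.1632, 0.0661]
tcp_rot: [-179.9, -0.3, 172.7]
wrist_force: [0.2, 0.2, -0.2]
opening: -0.0001
grasp_force: 0.0
```

```bash
sed -i 's/\[.686,.133\]/[.686,.1324]/;s/-7.3/-7.54/' h.py; python3 - <<'E'
from h import *
st()
im,d=camera("side"); cv2.imwrite("pics/side2.png",cv2.resize(im[120:320,100:420,::-1],None,fx=2.4,fy=2.4))
E
```

```text
t 2.9 world [0.4667 0.1632 0.0661] bay [-0.2214  0.0017] rot [-179.8503   -0.3162  172.7261] F [ 0.1684  0.2142 -0.1771] open -0.0001
```

View pics/side2.png

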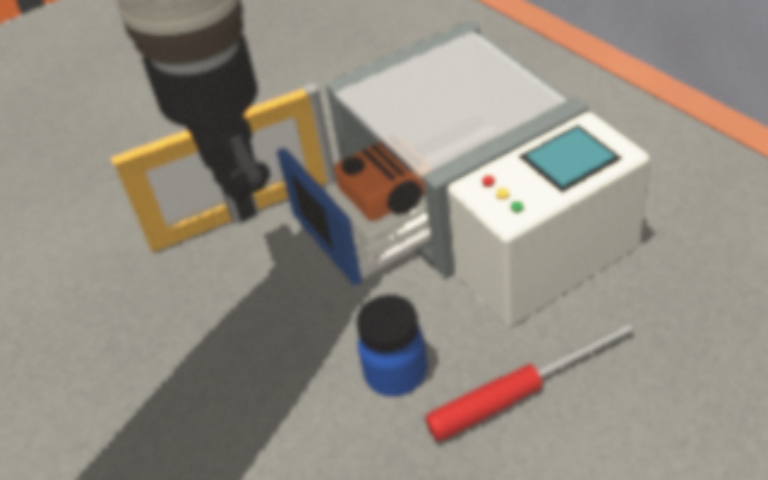

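The picture shows closed fingertips at (245,210) in clear space in front of the blue plate at (320,220). Next I push it in.

Call:
{"op": "servo_tool", "data": {"moves": [[[0,0,0],[-0.012,0,0],0],[[0,0,0],[-0.012,0,0],0],[[0,0,0],[-0.012,0,0],0],[[0,0,0],[-0.012,0,0],0],[[0,0,0],[-0.01,0,0],0],[[0,0,0],[-0.01,0,0],0],[[0,0,0],[-0.01,0,0],0],[[0,0,0],[-0.01,0,0],0],[[0,0,0],[-0.01,0,0],0]]}}

```text
time: 3.85
ee_pos: [0.5671, 0.151, 0.0697]
tcp_rot: [-180.0, -0.0, 172.7]
wrist_force: [0.5, -0.1, -0.2]
opening: 0.0
grasp_force: 0.0
```

```bash
python3 - <<'E'
from h import *
st()
E
```

```text
t 3.85 world [0.5671 0.151  0.0697] bay [-0.1203  0.0029] rot [-179.9966   -0.0115  172.7095] F [ 0.5012 -0.0811 -0.2434] open 0.0
```

Call:
{"op": "servo_tool", "data": {"moves": [[[0,0,0],[-0.004,0,0],0],[[0,0,0],[-0.004,0,0],0],[[0,0,0],[-0.004,0,0],0],[[0,0,0],[-0.003,0,0],0],[[0,0,0],[-0.003,0,0],0],[[0,0,0],[-0.002,0,0],0]]}}

```text
time: 4.45
ee_pos: [0.5864, 0.1486, 0.0699]
tcp_rot: [180.0, 0.0, 172.7]
wrist_force: [-1.4, -0.5, 1.2]
opening: -0.0001
grasp_force: 0.0
```

```bash
python3 - <<'E'
from h import *
st()
for c in("top","side"):
    camera(c)
    for n in("plate_top","door_edge"):
        print(c,n,[(round(x["score"],2),inbay(w(c,x["xyz"]))) for x in mark_of(n,c)[:1]])
E
```

```text
t 4.45 world [0.5864 0.1486 0.0699] bay [-0.1009  0.003 ] rot [179.998    0.0069 172.714 ] F [-1.3535 -0.5346  1.1979] open -0.0001
top plate_top [(0.67, array([-0.1623,  0.0025]))]
top door_edge []
side plate_top [(0.59, array([-0.1606,  0.0049]))]
side door_edge [(0.97, array([-0.2879,  0.1114]))]
```

```bash
python3 - <<'E'
from h import *
im,d=camera("side"); cv2.imwrite("pics/side3.png",cv2.resize(im[120:320,100:420,::-1],None,fx=2.4,fy=2.4))
E
```

```text
(no output)
```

View pics/side3.png

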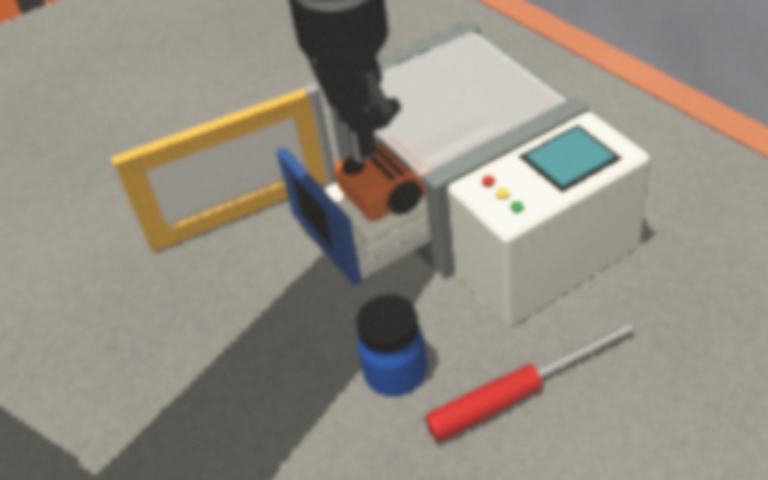

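```bash
python3 - <<'E'
from h import *
def pj(cam,p):
    c=calibration(cam); q=np.array(c["R"])@np.array(p)+np.array(c["t"]); u=np.array(c["camera_matrix"])@q; return u[:2]/u[2], q[2]
o=st(); im,d=camera("side")
for z in(.0,.03,.06,.09,.12):
    p=np.array(o["ee_pos"])+[0,0,z]; u,D=pj("side",p); r,c=int(u[1]),int(u[0]); print(z,u,(u-[100,120])*2.4,"want",D,"have",d[r,c])
c=calibration("side")
for (x,y) in ((365,140),(370,110),(350,90),(315,200),(380,180)):
    cc,rr=x/2.4+100,y/2.4+120; D=d[int(rr),int(cc)]
    P=w("side",D*np.linalg.inv(c["camera_matrix"])@[cc,rr,1]); print((x,y),P,inbay(P))
E
```

```text
t 4.8 world [0.5861 0.1486 0.0698] bay [-0.1012  0.003 ] rot [-179.9994    0.002   172.7115] F [-0.587   0.3154 -0.3517] open -0.0002
0.0 [252.0228 194.5083] [364.8548 178.8199] want 0.861804038913309 have 0.844611
0.03 [250.3336 184.5627] [360.8007 154.9506] want 0.8409235067953841 have 0.8250093
0.06 [248.5584 174.1107] [356.5402 129.8657] want 0.8200429746774591 have 0.79931337
0.09 [246.6905 163.1125] [352.0571 103.47  ] want 0.7991624425595343 have 0.780225
0.12 [244.7223 151.5242] [347.3334  75.658 ] want 0.7782819104416093 have 0.7505962
(365, 140) [0.5845 0.1351 0.1269] [-0.1009 -0.0106]
(370, 110) [0.5697 0.0972 0.1906] [-0.1107 -0.0501]
(350, 90) [0.5742 0.1293 0.1914] [-0.1104 -0.0178]
(315, 200) [0.5259 0.1398 0.0901] [-0.1597 -0.0137]
(380, 180) [0.5876 0.1257 0.0822] [-0.0967 -0.0195]
```

```bash
python3 - <<'E'
from h import *
c=calibration("side")
for z in(.0661,.08,.09,.1,.11):
    q=np.array(c["R"])@np.array([.4667,.1632,z])+np.array(c["t"]); u=np.array(c["camera_matrix"])@q; print(z,(u[:2]/u[2]-[100,120])*2.4)
im,d=camera("wrist"); cv2.imwrite("pics/wrist4.png",im[:,:,::-1])
E
```

```text
0.0661 [249.4947 239.8661]
0.08 [246.1378 229.02  ]
0.09 [243.6723 221.0541]
0.1 [241.1633 212.9475]
0.11 [238.6096 204.6967]
```

View pics/wrist4.png

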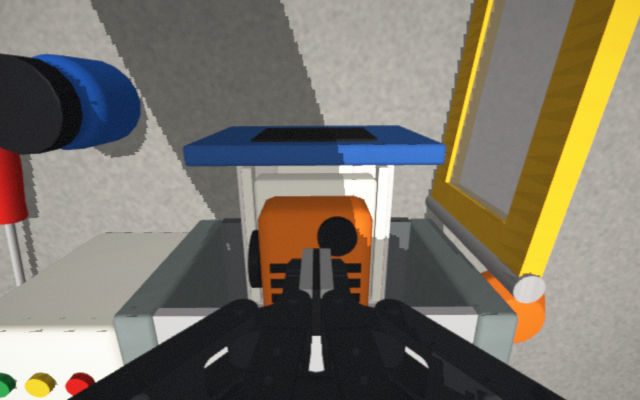

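The wrist and side views show the fingertips above the housing at about (316,250). The real tips stand about 25–30 mm higher than the reported TCP, so they passed just over the plate. I'll lift, retreat and go lower, then measure the tip.

Call:
{"op": "servo_tool", "data": {"moves": [[[0,0,0],[0,0,-0.02],0],[[0,0,0],[0,0,-0.03],0],[[0,0,0],[0.03,0,0],0],[[0,0,0],[0.035,0,0],0],[[0,0,0],[0.035,0,0],0],[[0,0,0],[0.02,0,0],0],[[0,0,0],[0,0,0.02],0],[[0,0,0],[0,0,0.025],0],[[0,0,0],[0,0,0.02],0],[[0,0,0],[0,0,0],0]]}}

```text
time: 5.9
ee_pos: [0.4655, 0.1633, 0.0524]
tcp_rot: [-179.9, -0.2, 172.7]
wrist_force: [-0.1, 0.1, -0.1]
opening: -0.0004
grasp_force: 0.0
```

```bash
python3 - <<'E'
from h import *
o=st(); im,d=camera("side"); c=calibration("side")
cv2.imwrite("pics/side5.png",cv2.resize(im[120:320,100:420,::-1],None,fx=2.4,fy=2.4))
v,u=np.mgrid[0:400,0:640]; P=np.stack([u*d,v*d,d],-1)@np.linalg.inv(c["camera_matrix"]).T
W=(P-np.array(c["t"]))@np.array(c["R"]); e=np.array(o["ee_pos"])
m=(d>0)&(abs(W[...,0]-e[0])<.06)&(abs(W[...,1]-e[1])<.06)&(W[...,2]>.02)
b=(W[...,:2]-B)@Rb
for z in np.arange(.03,.24,.01):
    k=m&(abs(W[...,2]-z)<.005)&(b[...,0]<-.168)
    if k.sum(): print(round(z,3),k.sum(),"bx",b[k][:,0].min(),b[k][:,0].max(),"by",b[k][:,1].min(),b[k][:,1].max())
E
```

```text
t 5.9 world [0.4655 0.1633 0.0524] bay [-0.2226  0.0017] rot [-179.8968   -0.2025  172.7125] F [-0.1064  0.0762 -0.0587] open -0.0004
0.08 2 bx -0.21790602080774674 -0.2135030112225483 by -0.005264899971285219 -0.004494736497539511
0.09 23 bx -0.2314535216568277 -0.20936708315754252 by -0.011249038010397037 0.005435904398206991
0.1 45 bx -0.23159497016179656 -0.20878543340086997 by -0.014607524340611504 0.00713722027660065
0.11 40 bx -0.23142002481491084 -0.21070287605043328 by -0.013807089886391068 0.005592585537257244
0.12 6 bx -0.23181383200725658 -0.23021809222583023 by -0.005460012233205366 0.007207744704841055
0.13 32 bx -0.23389138011494404 -0.21070486365968275 by -0.03220089466004774 0.02713578140164364
0.14 29 bx -0.2335963651915051 -0.2080304228200621 by -0.040622479294869784 -0.00938790150322055
0.15 64 bx -0.2371768810300525 -0.2031535714276288 by -0.04845357476279591 0.04452396430526453
0.16 60 bx -0.2373856736031135 -0.20320527485300804 by -0.056078179937326667 0.016932000892314208
0.17 71 bx -0.23749731359377774 -0.203576834497114 by -0.059460829878880475 0.015895628927226724
0.18 137 bx -0.23964419588973715 -0.2016130960699173 by -0.05973600474414962 0.019881207399781366
0.19 115 bx -0.23980625620473867 -0.20061247739697344 by -0.04862269755942487 0.008016529701486577
0.2 75 bx -0.23135568385477298 -0.2088436892761975 by -0.04275256686442603 -0.013523478017167027
0.21 70 bx -0.2561085660424072 -0.20553774717639636 by -0.03756325394823967 -0.005960353246202567
0.22 181 bx -0.25745767036314315 -0.1857275169624826 by -0.037348787932964825 0.0038007421672076043
0.23 193 bx -0.25770729249946733 -0.1853863117304056 by -0.03803107467301276 0.006731959980436518
```

View pics/side5.png

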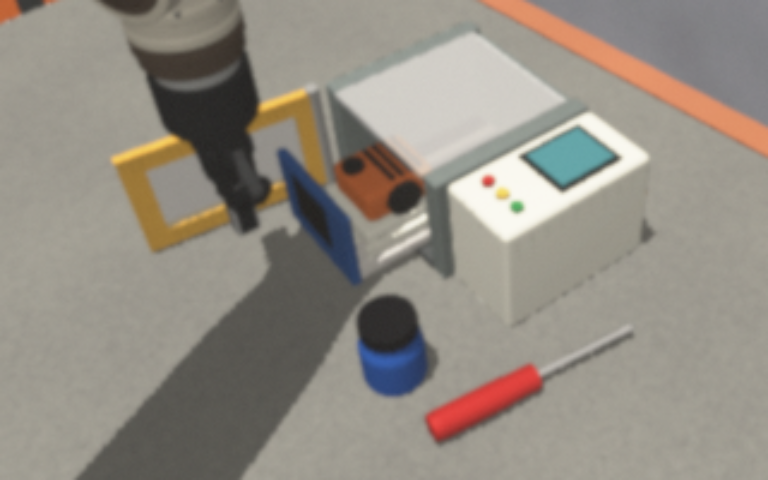

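Now the tip is at (245,228), z about 0.082, a 30 mm offset. I'll lower a further 12 mm and push.

Call:
{"op": "servo_tool", "data": {"moves": [[[0,0,0],[0,0,0.012],0],[[0,0,0],[-0.012,0,0],0],[[0,0,0],[-0.012,0,0],0],[[0,0,0],[-0.012,0,0],0],[[0,0,0],[-0.01,0,0],0],[[0,0,0],[-0.01,0,0],0],[[0,0,0],[-0.01,0,0],0],[[0,0,0],[0,0,0],0]]}}

```text
time: 6.75
ee_pos: [0.5339, 0.1552, 0.0426]
tcp_rot: [-180.0, 0.0, 172.7]
wrist_force: [-0.2, 0.1, 0.2]
opening: -0.0002
grasp_force: 0.0
```

```bash
python3 - <<'E'
from h import *
st()
camera("side")
print([(round(x["score"],2),inbay(w("side",x["xyz"]))) for x in mark_of("plate_top","side")[:1]])
E
```

```text
t 6.75 world [0.5339 0.1552 0.0426] bay [-0.1538  0.0027] rot [-179.9928    0.025   172.6754] F [-0.2117  0.1262  0.2393] open -0.0002
[(0.72, array([-0.138 ,  0.0012]))]
```

Call:
{"op": "servo_tool", "data": {"moves": [[[0,0,0],[-0.008,0,0],0],[[0,0,0],[-0.01,0,0],0],[[0,0,0],[-0.01,0,0],0],[[0,0,0],[-0.01,0,0],0],[[0,0,0],[-0.008,0,0],0],[[0,0,0],[-0.005,0,0],0],[[0,0,0],[-0.003,0,0],0],[[0,0,0],[-0.002,0,0],0],[[0,0,0],[-0.002,0,0],0],[[0,0,0],[0,0,0],0]]}}

```text
time: 7.85
ee_pos: [0.5877, 0.1483, 0.0425]
tcp_rot: [-180.0, -0.3, 172.7]
wrist_force: [-14.1, 2.8, 4.3]
opening: -0.0003
grasp_force: 0.0
```

```bash
python3 - <<'E'
from h import *
st()
for c in("side","top"):
  camera(c)
  for n in ("plate_top","door_edge","housing_top"): print(c,n,[(round(x["score"],2),inbay(w(c,x["xyz"])),w(c,x["xyz"])[2]) for x in mark_of(n,c)[:1]])
E
```

```text
t 7.85 world [0.5877 0.1483 0.0425] bay [-0.0996  0.0029] rot [-179.9766   -0.2787  172.7497] F [-14.099    2.7899   4.291 ] open -0.0003
side plate_top [(0.7, array([-0.0856,  0.0009]), np.float64(0.09717207812548066))]
side door_edge [(0.78, array([-0.2859,  0.1123]), np.float64(0.12062263935243295))]
side housing_top []
top plate_top []
top door_edge []
top housing_top []
```

Call:
{"op": "servo_tool", "data": {"moves": [[[0,0,0],[-0.001,0,0],0],[[0,0,0],[0,0,0],0],[[0,0,0],[0,0,0],0]]}}

```text
time: 8.55
ee_pos: [0.5876, 0.1483, 0.0425]
tcp_rot: [-180.0, -0.4, 172.8]
wrist_force: [-19.4, 3.1, 6.9]
opening: -0.0003
grasp_force: 0.0
```

The carriage is home: the plate is at bay x -0.0856 and the push force climbs to 19 N. Now I retreat, lift, and cross over to the outside of the door.

Call:
{"op": "servo_tool", "data": {"moves": [[[0,0,0],[0.015,0,0],0],[[0,0,0],[0.025,0,0],0],[[0,0,0],[0.02,0,-0.03],0],[[0,0,0],[0.02,0,-0.035],0],[[0,0,0],[0.02,0,-0.02],0],[[0,0,0],[0.02,0.03,0],0],[[0,0,0],[0.017,0.03,0],0],[[0,0,0],[0,0.035,0],0],[[0,0,0],[0,0.035,0],0],[[0,0,0],[0,0.022,0],0],[[0,0,0],[0,0,0],0]]}}

```text
time: 9.65
ee_pos: [0.4746, 0.3183, 0.1274]
tcp_rot: [180.0, 0.0, 172.8]
wrist_force: [0.2, -1.0, -0.1]
opening: -0.0001
grasp_force: 0.0
```

```bash
python3 - <<'E'
from h import *
st()
for c in("side","top"):
  camera(c)
  for n in ("plate_top","door_edge"): print(c,n,[(round(x["score"],2),inbay(w(c,x["xyz"])),w(c,x["xyz"])[2]) for x in mark_of(n,c)[:1]])
E
```

```text
t 9.65 world [0.4746 0.3183 0.1274] bay [-0.2339  0.1566] rot [179.9888   0.0229 172.8447] F [ 0.2105 -0.9586 -0.1095] open -0.0001
side plate_top [(0.61, array([-0.0877,  0.0014]), np.float64(0.09655759930174125))]
side door_edge [(0.62, array([-0.2894,  0.1155]), np.float64(0.12021760866620156))]
top plate_top [(0.41, array([-0.0915,  0.0029]), np.float64(0.10040355050497145))]
top door_edge [(0.92, array([-0.2905,  0.1123]), np.float64(0.12121284846266628))]
```

Call:
{"op": "servo_tool", "data": {"moves": [[[0,0,0],[0,0,0.025],0],[[0,0,0],[0,0,0.03],0],[[0,0,0],[0,0,0.022],0],[[0,0,0],[0,0,0],0]]}}

```text
time: 10.35
ee_pos: [0.4731, 0.3144, 0.0479]
tcp_rot: [-179.8, -0.2, 172.7]
wrist_force: [0.3, 0.5, 0.6]
opening: 0.0
grasp_force: 0.0
```

```bash
python3 - <<'E'
from h import *
o=st(); p=inbay(o["ee_pos"])
a=np.radians(o["tcp_rot"][2]); tx=Rb.T@[np.cos(a),np.sin(a)]; ty=Rb.T@[np.sin(a),-np.cos(a)]
T=list(np.linspace(1.68,0.3,13))+list(np.linspace(.2,0,5))
for t in T:
    n=np.array([-np.cos(t),np.sin(t)]); d=np.array([-np.sin(t),-np.cos(t)])
    q=np.array([-.099,.095])+.135*d+n*(.005+.0113*abs(n[0])+.012*abs(n[1]))
    print(round(t,2),q,"tool step",tx@(q-p),ty@(q-p)); p=q
E
```

```text
t 10.35 world [0.4731 0.3144 0.0479] bay [-0.2349  0.1525] rot [-179.8193   -0.2046  172.653 ] F [0.2511 0.4914 0.6192] open 0.0
1.68 [-0.2312  0.1278] tool step -0.0036378366784927322 -0.024709718277234033
1.56 [-0.2341  0.1113] tool step 0.0029355236296338388 -0.01647280012135228
1.45 [-0.2352  0.0969] tool step 0.0011702302828634048 -0.014405451415718064
1.34 [-0.2348  0.0822] tool step -0.00039403836384966674 -0.014639406117096318
1.22 [-0.2327  0.0675] tool step -0.002021775683328703 -0.014709176269186632
1.1 [-0.229   0.0529] tool step -0.003696328967660717 -0.014597414868945408
0.99 [-0.2235  0.0387] tool step -0.005396554719889295 -0.014288499777902102
0.88 [-0.2164  0.0249] tool step -0.007097046456286432 -0.01376964063052266
0.76 [-0.2076  0.0119] tool step -0.008768625482350273 -0.013031936363024762
0.64 [-0.1971 -0.0001] tool step -0.01037907998809011 -0.012071322594122729
0.53 [-0.1852 -0.011 ] tool step -0.011894124074015234 -0.010889352639465947
0.42 [-0.1719 -0.0204] tool step -0.013278535941032576 -0.00949376353620179
0.3 [-0.1574 -0.0283] tool step -0.014497424117630008 -0.00789878870857065
0.2 [-0.1439 -0.0336] tool step -0.013443492381714944 -0.005432496986686695
0.15 [-0.1369 -0.0358] tool step -0.006965115162070852 -0.0021809136429367802
0.1 [-0.1298 -0.0376] tool step -0.007100798528610111 -0.0018090059600135817
0.05 [-0.1226 -0.039 ] tool step -0.007215444264402372 -0.001427354117866968
0.0 [-0.1153 -0.04  ] tool step -0.007308260859128153 -0.0010372665238174545
```

Call:
{"op": "servo_tool", "data": {"moves": [[[0,0,0],[-0.002,-0.013,0],0],[[0,0,0],[-0.002,-0.012,0],0],[[0,0,0],[0.003,-0.016,0],0],[[0,0,0],[0.001,-0.014,0],0],[[0,0,0],[0,-0.015,0],0],[[0,0,0],[-0.002,-0.015,0],0],[[0,0,0],[-0.004,-0.015,0],0],[[0,0,0],[-0.005,-0.014,0],0],[[0,0,0],[-0.007,-0.014,0],0],[[0,0,0],[0,0,0],0]]}}

```text
time: 11.35
ee_pos: [0.4767, 0.1849, 0.0507]
tcp_rot: [-180.0, -0.0, 172.6]
wrist_force: [-0.1, 0.3, 0.4]
opening: 0.0001
grasp_force: 0.0
```

```bash
python3 - <<'E'
from h import *
st()
im,d=camera("side"); cv2.imwrite("pics/side6.png",cv2.resize(im[120:320,100:420,::-1],None,fx=2.4,fy=2.4))
for c in("side","top"):
  if c=="top": camera(c)
  for n in ("plate_top","door_edge"): print(c,n,[(round(x["score"],2),inbay(w(c,x["xyz"])),w(c,x["xyz"])[2]) for x in mark_of(n,c)[:1]])
E
```

```text
t 11.35 world [0.4767 0.1849 0.0507] bay [-0.2144  0.0246] rot [-179.9699   -0.001   172.5919] F [-0.1472  0.2728  0.3965] open 0.0001
side plate_top [(0.77, array([-0.0868,  0.0039]), np.float64(0.09802498485243073))]
side door_edge [(0.89, array([-0.2376, -0.0333]), np.float64(0.12330902944087305))]
top plate_top [(0.63, array([-0.0894, -0.0003]), np.float64(0.10133559839970337))]
top door_edge [(0.85, array([-0.2409, -0.0314]), np.float64(0.12499789084252476))]
```

View pics/side6.png

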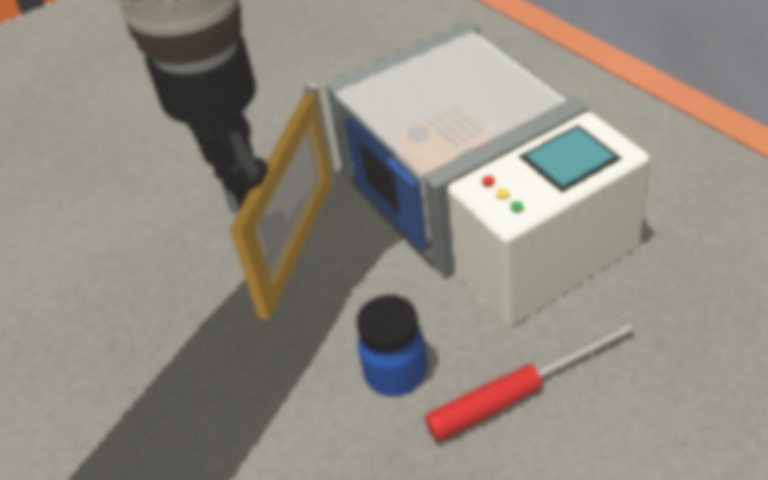

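The door is following, with its free edge at about (240,230), and the blue plate sits flush in the mouth at (385,185). I'll keep sweeping.

Call:
{"op": "servo_tool", "data": {"moves": [[[0,0,0],[-0.009,-0.013,0],0],[[0,0,0],[-0.01,-0.012,0],0],[[0,0,0],[-0.012,-0.011,0],0],[[0,0,0],[-0.013,-0.01,0],0],[[0,0,0],[-0.014,-0.008,0],0],[[0,0,0],[-0.013,-0.005,0],0],[[0,0,0],[-0.007,-0.002,0],0],[[0,0,0],[-0.007,-0.002,0],0],[[0,0,0],[-0.006,-0.001,0],0],[[0,0,0],[0,0,0],0]]}}

```text
time: 12.65
ee_pos: [0.5588, 0.1118, 0.0506]
tcp_rot: [-180.0, 0.0, 172.7]
wrist_force: [0.3, 0.1, -0.1]
opening: 0.0001
grasp_force: 0.0
```

```bash
python3 - <<'E'
from h import *
st()
E
```

```text
t 12.65 world [0.5588 0.1118 0.0506] bay [-0.1234 -0.0371] rot [-179.9861    0.0004  172.7043] F [ 0.2849  0.094  -0.0821] open 0.0001
```

Call:
{"op": "servo_tool", "data": {"moves": [[[0,0,0],[-0.003,0,0],0],[[0,0,0],[-0.002,0,0],0],[[0,0,0],[-0.002,0,0],0],[[0,0,0],[-0.002,0,0],0],[[0,0,0],[0,0,0],0]]}}

```text
time: 13.15
ee_pos: [0.5667, 0.1108, 0.0508]
tcp_rot: [180.0, -0.1, 172.7]
wrist_force: [-4.6, 0.9, 2.2]
opening: -0.0
grasp_force: 2.4
```

Call:
{"op": "servo_tool", "data": {"moves": [[[0,0,0],[-0.001,0,0],0],[[0,0,0],[-0.001,0,0],0],[[0,0,0],[0,0,0],0],[[0,0,0],[0,0,0],0]]}}

```text
time: 13.55
ee_pos: [0.5666, 0.1108, 0.0508]
tcp_rot: [-180.0, -0.3, 172.8]
wrist_force: [-16.2, 1.1, 7.8]
opening: -0.0
grasp_force: 8.1
```

The door is against its stop: 16 N with no further motion. Next I back straight off and lift clear.

Call:
{"op": "servo_tool", "data": {"moves": [[[0,0,0],[0.01,0,0],0],[[0,0,0],[0.025,0,0],0],[[0,0,0],[0.03,0,0],0],[[0,0,0],[0.03,0,-0.01],0],[[0,0,0],[0.02,0,-0.03],0],[[0,0,0],[0,0,-0.04],0],[[0,0,0],[0,0,-0.04],0],[[0,0,0],[0,0,-0.04],0],[[0,0,0],[0,0,0],0],[[0,0,0],[0,0,0],0]]}}

```text
time: 14.55
ee_pos: [0.4557, 0.1252, 0.2117]
tcp_rot: [179.9, 0.1, 172.7]
wrist_force: [0.6, 0.5, -0.1]
opening: -0.0
grasp_force: 0.0
```

```bash
python3 - <<'E'
from h import *
st()
for c in("side","top"):
  im,d=camera(c)
  if c=="side": cv2.imwrite("pics/side7.png",cv2.resize(im[120:320,100:420,::-1],None,fx=2.4,fy=2.4))
  for n in ("plate_top","door_edge","jar","cap","screwdriver"): print(c,n,[(round(x["score"],2),inbay(w(c,x["xyz"])),w(c,x["xyz"])) for x in mark_of(n,c)[:1]])
E
```

```text
t 14.55 world [0.4557 0.1252 0.2117] bay [-0.2273 -0.0373] rot [179.9465   0.1464 172.7092] F [ 0.588   0.5414 -0.1167] open -0.0
side plate_top [(0.54, array([-0.0877,  0.0045]), array([0.5996, 0.1483, 0.0945]))]
side door_edge [(0.91, array([-0.0954, -0.0948]), array([0.579 , 0.051 , 0.1198]))]
side jar [(0.67, array([-0.1726, -0.1515]), array([ 0.4951,  0.0048, -0.0011]))]
side cap []
side screwdriver [(0.95, array([-0.0807, -0.2414]), array([ 0.5744, -0.0963,  0.0042]))]
top plate_top [(0.66, array([-0.0873,  0.0026]), array([0.5998, 0.1464, 0.0984]))]
top door_edge [(0.6, array([-0.0995, -0.0931]), array([0.5752, 0.0531, 0.1234]))]
top jar [(0.9, array([-0.1731, -0.1488]), array([0.4948, 0.0076, 0.0027]))]
top cap [(0.71, array([-0.0062,  0.1654]), array([ 0.7015,  0.2972, -0.0018]))]
top screwdriver [(0.96, array([-0.0876, -0.2387]), array([ 0.5678, -0.0927, -0.0043]))]
```

View pics/side7.png

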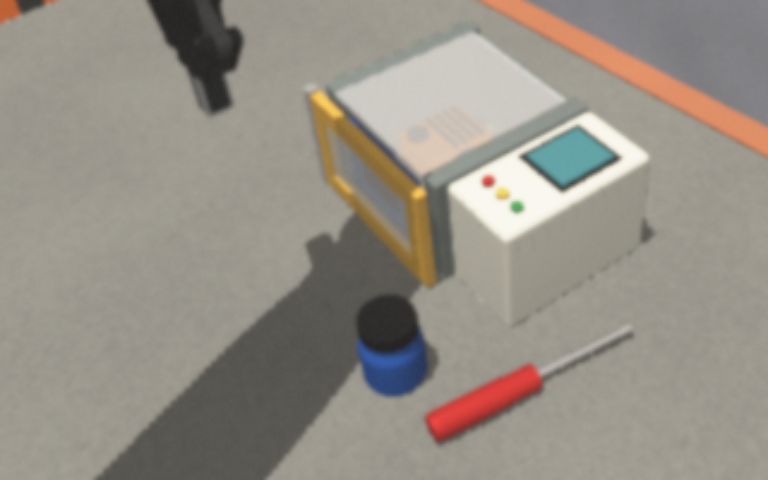

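The door is shut across the mouth, with its free edge at (425,270). The carriage is home, the loose things are unmoved, and the hand is clear.

```bash
python3 -c "
from workcell import job_done; print(job_done())"
```

```text
the job is handed in; nothing more can be done
None
```

The carriage was pushed home first, then the door was pushed shut; the jar, cap and screwdriver stayed put, the hand is clear, and I handed the job in at about 15 s, though it returned no verdict (one early pass went just over the plate and housing because the fingertips sit 30 mm above the reported TCP; I saw no harm from it).

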